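Bed the orange label holder behind the lip of the bin rail and keep it pressed

TASK

Lift the orange label holder out of the black grooved stand, push its foot down behind the lip of the label rail at the one empty place in front of the blue bins, card facing outwards as it does now, and press it home on the foam tape there so that the tape is squeezed to about half its thickness. Be gentle: the plastic is brittle, so grip it lightly and press no harder than the tape needs. Do not let go: finish while you are still holding it pressed down, upright and centred on the tape, and leave everything else on the bench where it is.

Things in the scene. Friction and masses are not known exactly. Their poses are not given: they have to be found in the camera images.
- holder_grip (a point): centre of the finger rib of the loose orange label holder: an upright plate 5 mm thick (x), 64 mm wide (y), 85 mm high (z up), foot (lowest 4 mm) thinned to 3 mm. The top 20 mm is a flat-sided finger rib 12 mm thick, 64 mm wide; this point lies 75 mm above the foot. 35 to 65 g. White card with yellow stripe on its front (-x). It stands in the stand's groove, card towards the robot
- holder_mid (a point): centre of the same orange holder, half-way up (42.5 mm above its foot), same axes. Its brittle plastic cracks if each finger squeezes it with over 60 N or if it is pressed on anything with over 35 N; 20 N of grip is enough to carry and press it
- holder_foot (a point): middle of the lower edge of the same orange holder, same axes; it starts 11 mm above the bench
- holder_card (a point): middle of the card on the front of the orange holder, 2.5 mm in front (-x) of the plate's middle plane and 42 mm above its foot
- tape: the empty place: cream foam tape 5 mm thick, 6.6 mm (x) by 56 mm (y), on the floor of the rail's slot. Origin: middle of its top face, 21 mm above the bench, 4 mm in front (-x) of the rail's back wall; x points into the rack, square to the rail, y along it. It gives 1 mm per 4 N and is hard after 3 mm; half thickness = 2.5 mm down, 10 N; held under 4 N it does not stick, over 20 N it is spoilt
- rack: grey bin stand, fixed, 420 mm wide (y), shelf top 60 mm above the bench. Origin on the bench, mid-width, in the plane of the front face of the label rail's upright back wall (60 mm high); x points away from the robot, y along the rail. Three blue bins at y = -130, 0, 130 mm; fronts 55 mm behind that face, 98 mm above the bench, rising to 135 mm above the bench at 111 mm behind it
- rail_lip (a point): middle of the lip of the aluminium label rail along the whole rack front, at the top of its straight part, 8 mm in front of the back wall (slot 8 mm wide) and 34 mm above the bench; lip 3 mm thick, slot floor 16 mm above the bench. Above this point the rim flares out at 45 degrees to 15 mm from the back wall, 40 mm above the bench. Axes as the rack
- rail_mid (a point): middle of the rail, on its back wall's top edge, 60 mm above the bench. The rail has three places, in front of the bins at y = -130, 0, 130 mm of the rack; two hold white label holders like the orange one, glued in; the third is empty with the foam tape in it
- stand: black grooved stand block, fixed, 50 mm (x) by 200 mm (y) by 25 mm high, origin under its centre; groove 7 mm wide along y, 14 mm deep (its floor 11 mm above the bench). The orange and a white holder stand in it side by side, 90 mm apart
- spare_mid (a point): centre of the loose white label holder (same shape and size as the orange one) in the stand: leave it
- roll: roll of yellow tape lying flat, diameter 100 mm, 24 mm high, origin under its centre: leave it
- screwdriver: red-handled screwdriver lying on the bench, 200 mm long: leave it
- driver: blue and black cordless driver lying on its side, about 150 by 170 mm, 52 mm high: leave it
- glue: white bottle with red cap, diameter 44 mm, 110 mm high, origin under its centre: leave it
- bracket: white U-shaped robot joint bracket, 55 by 60 mm, 70 mm high, origin under its centre: leave it
- motor: dark round motor standing on its flat side, diameter 60 mm, 52 mm high with its shaft, origin under its centre: leave it
Mind the look-alikes: they are no part of the job. Of the things shaped like the part that bears holder_grip, the orange one is meant.

How it is judged:
On the way, in this order (a step that is already met when the one before it is completed fails the run):
1. the orange holder is lifted clear of the stand (height (world z) of holder_foot above 0.04 m and contact force between holder and the fingers above 1 N), for 0.1 s.
2. its foot has entered the slot behind the lip at the empty place (height (world z) of holder_foot below 0.031 m and x of holder_foot in the frame of rack between -0.008 and 0.001 m and y of holder_foot in the frame of tape between -0.01 and 0.01 m), for 0.05 s.
At the end, for the whole second after the job is handed in: The program has finished with the fingers still on the orange holder (over 2 N), its foot in the slot behind the lip on the foam tape, below 20.5 mm, within 8 mm of the tape's middle along the rail, card outwards, within 0.12 rad of upright, at rest, and pressed on the tape with 4 to 20 N (contact force between holder and tape between 4 and 20 N and contact force between holder and the fingers above 2 N and height (world z) of holder_foot below 0.0205 m and x of holder_foot in the frame of rack between -0.008 and 0.001 m and x of holder_card in the frame of rack below -0.0042 m and y of holder_foot in the frame of tape between -0.008 and 0.008 m and angle between holder's own z axis and vertical below 0.12 rad and linear speed of holder below 0.01 m/s); the arm keeps its last pose, push and grip.
It fails at once if the brittle holder is pressed on the rack, tape or stand with more than 35 N (contact force between holder and rack above 35 N or contact force between holder and tape above 35 N or contact force between holder and stand above 35 N).
It fails at once if the brittle holder is squeezed by the fingers with more than 60 N each (120 N for both) (contact force between holder and the fingers above 120 N).
It fails at once if a bystander is moved by more than 20 mm (distance of any of spare_mid, roll, screwdriver, driver, glue, bracket, motor from where it was at the start of the episode above 0.02 m).
It also fails if it takes over 40 s, if anything falls off the work surface, if the arm or the gripper's body presses on something with over 40 N, if the wrist force passes 120 N, or if a joint passes its speed limit or range.

ROBOT

A 6-joint arm with a two-finger parallel gripper is mounted at the origin on the work surface. World frame = base frame: x ahead of the robot, y to its left, z up, the work surface at z = 0. Lengths are in m, angles in rad, forces in N, time in s.
With the tool pointing down it reaches from about 0.275 to 0.875 m from the base axis. Payload 12.5 kg.
Tool frame: the origin (TCP) lies on the centre line of the jaws, within the pads' length; the fingertips stand r.finger_overhang ahead of it and the grasp point (between the pads) lies 3 mm ahead of it (r.finger_overhang is the distance from the TCP to the fingertips, in m); z points along the fingers, y is the direction in which the jaws open and shut (so a half turn about z gives the same grasp; the last joint's range is limited). The gripper opens to 85 mm and grips with 20 to 120 N. Pads are 22 mm wide; open, the fingers measure 114 mm over their backs; the gripper's body (76 mm by 85 mm) begins 54 mm behind the grasp point. The pads swing forward as they close: fully open they stand 13 mm farther back than shut.
Start: joints at [1.069, 0.351, 1.652, -0, 1.139, -0.085], TCP at [0.223, 0.503, 0.253] pointing down, gripper open.
Joint ranges: [-2.75, 2.75], [-0.79, 2.1], [0.01, 2.65], [-1.57, 4.71], [0.07, 3.14], [-2.87, 2.87]. Speed limits (rad/s): [2.22, 2.22, 2.79, 3.14, 3.14, 3.14].

INTERFACE

Orientations are given as a unit quaternion [x, y, z, w].
In Python, from cell import r, optics gives the robot as it stands. The module is installed in compiled form; this text tells all that it offers. Calls block until the motion is done:
- r.move_to(position, orientation): joint-space move of the TCP to a pose.
- r.move_linear(position, rot=None, vel=0.15): straight line of the TCP; rot=None keeps the orientation; vel is the mean speed in m/s.
- r.set_joints(angles): joint-space move.
- r.set_gripper(opening, squeeze=None): opening from 0.0 (shut) to 1.0 (fully open); squeeze is the grip in N (None keeps the last); returns when the fingers have stopped.
- r.sleep(seconds).
- r.inverse_kinematics(position, orientation): joint angles nearest the present ones, or None.
- optics.get_image(name): name is "side" or "top" or "wrist"; returns a dict with "pixels" (400x640x3 uint8, red, green, blue), "depth" (400x640 float32, m along the optical axis (not along the pixel's ray), 0 where there is no reading), "fx", "fy", "cx", "cy" (pixels), "camera_from_world" (4x4, takes a point from world to camera coordinates); the wrist camera has in their place "mount" (4x4, takes a point from camera to tool coordinates, whose origin is the TCP and whose axes are the flange's). Camera axes: x right, y down, z forward; pixel columns grow to the right and rows downward; lengths in m; the calibration is good to about 2 mm. The wrist camera is an equidistant fisheye: a pixel r from the principal point sees the ray r / f radians off the axis. A picture is of the moment at which its call begins: read the wrist's pose just before it.
A pose or a line that the arm cannot do raises r.PlanningError and nothing moves.
- r.hand_in(): hands the job in, once; it reports no verdict.
Readings, each from a call of its own:
- r.current_t(): time.
- r.current_q(): joint angles.
- r.current_qvel(): joint speeds.
- r.current_effort(): joint torques, N m.
- r.current_tool_pos(): TCP position.
- r.current_ee_rot(): TCP orientation.
- r.current_contact_force(): force on the tool from outside, world axes, zero at the start.
- r.current_torque(): the same for the moment, N m.
- r.current_opening(): opening from 0.0 (shut) to 1.0 (fully open).
Only numpy, scipy, OpenCV 4.12 (cv2) and the standard library are available. Lean on these libraries where they do the work, as an engineer would, in place of code of your own. Each camera call takes 0.05 s, during which the arm holds its last target. There are 200 camera calls.

## Working session

There is one attempt and no reset: what is moved stays moved. The work goes in short steps, each a Python script; the robot and the scene stay as the last script left them, time stands still between calls to the robot, and variables do not carry over. Pictures are saved under pics/ and viewed, about 8 in all and at most 12, crops included, and the job is handed in when it is done.

```bash
mkdir -p pics
cat > h.py <<'E'
import numpy as np, cv2
from cell import r, optics
def shot(n):
    im=optics.get_image(n); np.save(f'pics/{n}.npy',im,allow_pickle=True); return im
def world(im,u,v,d):
    T=np.linalg.inv(np.array(im['camera_from_world']))
    u=np.asarray(u,float);v=np.asarray(v,float);d=np.asarray(d,float)
    p=np.stack([(u-im['cx'])/im['fx']*d,(v-im['cy'])/im['fy']*d,d,np.ones_like(d)],-1)
    return (p@T.T)[...,:3]
def cloud(im):
    v,u=np.mgrid[:400,:640]; return world(im,u,v,im['depth'])
E
python3 - <<'E'
from h import *
for n in ('side','top'):
    im=shot(n); cv2.imwrite(f'pics/{n}1.png',im['pixels'][...,::-1])
    print(n,im['fx'],im['cx'],im['cy'],np.round(np.linalg.inv(np.array(im['camera_from_world'])),3).tolist())
print(r.finger_overhang,r.current_tool_pos(),r.current_ee_rot(),r.current_t())
E
```

```text
side 422.8680835335293 325.7467962168184 202.76412812395213 [[0.741, -0.466, 0.483, -0.085], [-0.672, -0.511, 0.537, -0.582], [-0.003, -0.722, -0.692, 0.847], [0.0, 0.0, 0.0, 1.0]]
top 437.69535931827704 317.3822184936683 197.55962450233318 [[0.004, -0.983, 0.184, 0.22], [-1.0, -0.01, -0.028, 0.013], [0.029, -0.184, -0.983, 1.329], [0.0, 0.0, 0.0, 1.0]]
0.022 [0.22248038 0.50269173 0.25279431] [ 2.06882946e-01  9.78365548e-01 -5.23414727e-04 -1.67054272e-04] 0.1
```

View pics/side1.png

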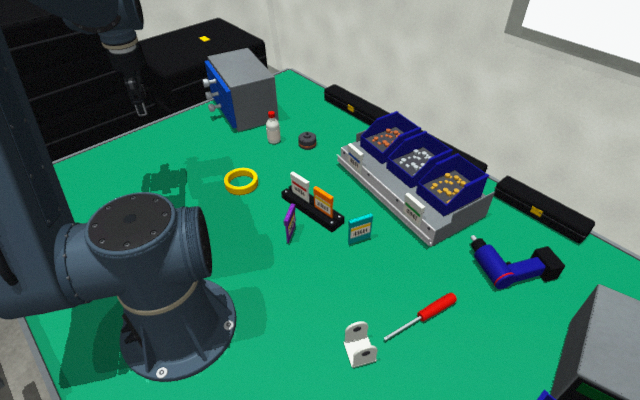

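View pics/top1.png

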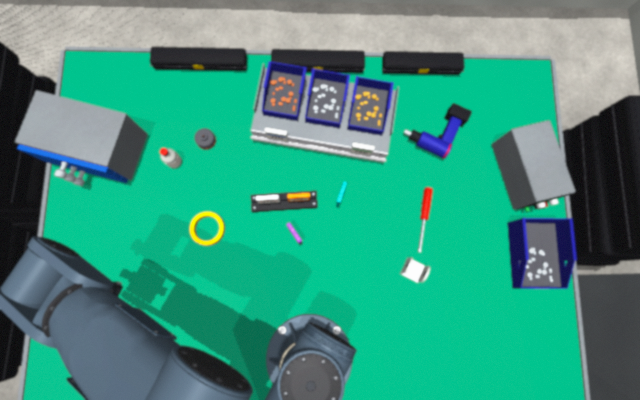

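Side view: the stand is at about (313,207). The orange holder is at (323,200) with its white neighbour at (299,186). The look-alikes are purple (291,222) and teal (360,229). In the top view, orange is at (299,196), the white spare (267,198), purple (294,233) and teal (341,193). The one in the stand with a white card fits the description. The rail's glued white holders are at top (275,132) and (361,148), so the middle place at about (318,140) is the empty one. I'll confirm both in an enlarged crop.

Run:
```python
from h import *
s=np.load('pics/side.npy',allow_pickle=True).item(); t=np.load('pics/top.npy',allow_pickle=True).item()
c=s['pixels'][130:260,260:460,::-1]; cv2.imwrite('pics/crop.png',cv2.resize(c,None,fx=4,fy=4,interpolation=cv2.INTER_CUBIC))
for n,im,roi in(('top',t,(180,210,280,325)),('side',s,(180,220,308,338))):
    P=cloud(im);hsv=cv2.cvtColor(im['pixels'],cv2.COLOR_RGB2HSV)
    m=np.zeros((400,640),bool);a,b,c_,d=roi
    m[a:b,c_:d]=True; m&=(hsv[...,0]>5)&(hsv[...,0]<25)&(hsv[...,1]>140)&(hsv[...,2]>100)&(im['depth']>0)
    v,u=np.nonzero(m);Q=P[m];print(n,len(u),u.mean(),v.mean(),'med',np.median(Q,0),Q.min(0),Q.max(0))
    Q=Q[Q[:,2]>np.percentile(Q[:,2],60)]; print(' topmost',np.median(Q,0))
# stand: dark pixels in top
P=cloud(t);g=t['pixels'].max(2)
m=np.zeros((400,640),np.uint8);m[180:220,240:325]=(g[180:220,240:325]<70)|(P[180:220,240:325,2]>.015)
print('stand',cv2.minAreaRect(np.argwhere(m)[:,::-1].astype(np.float32)),np.median(P[m>0],0))
# rail/holder whites in top: points z~0.1 in rail
m=np.zeros((400,640),bool);m[110:165,245:400]=1
for zl,zh in((.085,.115),(.05,.07)):
    k=m&(P[...,2]>zl)&(P[...,2]<zh)&(t['depth']>0)&(t['pixels'].min(2)>150 if zl>.07 else True)
    n,l,st,ce=cv2.connectedComponentsWithStats(k.astype(np.uint8))
    for i in range(1,n):
        if st[i,4]>15: print(zl,st[i].tolist(),np.round(np.median(P[l==i],0),4))
```

```text
top 147 298.3809523809524 195.40816326530611 med [0.45799664 0.03386841 0.09334042] [ 0.45001172 -0.00128317  0.019961  ] [0.48207723 0.06866326 0.10079109]
 topmost [0.45785542 0.03114145 0.09670215]
side 276 322.9891304347826 198.75 med [0.45775213 0.03192025 0.08517333] [0.45167695 0.00200005 0.02538028] [0.46904918 0.06790069 0.10050425]
 topmost [0.45803847 0.0332202  0.09716376]
stand ((283.0, 203.5), (80.0, 29.0), -0.0) [0.450049   0.07720139 0.02635153]
0.085 [265, 128, 22, 8, 109] [0.6457 0.1032 0.1032]
0.085 [352, 143, 23, 9, 110] [ 0.6038 -0.1543  0.1039]
0.05 [251, 110, 143, 45, 2851] [ 0.6624 -0.045   0.0596]
```

View pics/crop.png

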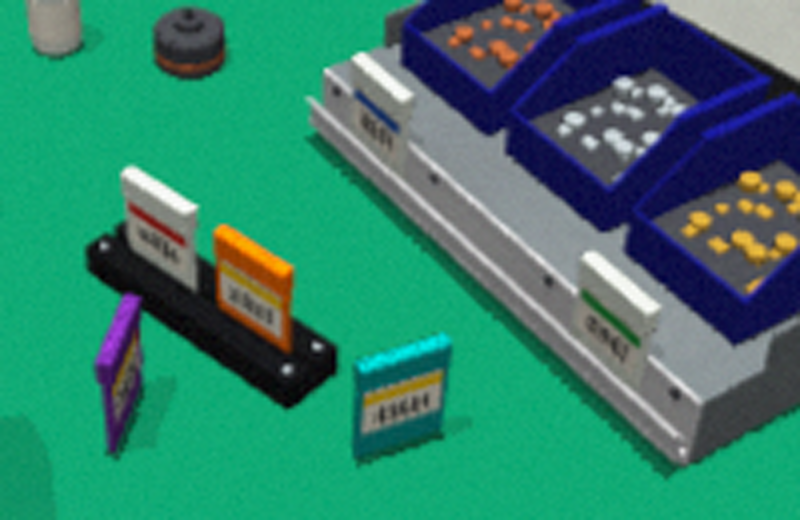

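The crop confirms it. The orange holder with the yellow stripe stands in the black stand next to a white one with a red stripe. The middle rail place is empty, with white holders glued on either side. The two white ribs are 0.261 m apart against the 0.260 expected, so the target is near (0.625, -0.026) with yaw about -0.16. Next I'll take near views with the wrist camera.

```bash
cat >> h.py <<'E'
from scipy.spatial.transform import Rotation as R
def quat(psi,s=1):
    y=s*np.array([np.cos(psi),np.sin(psi),0]); z=np.array([0,0,-1.]); x=np.cross(y,z)
    return R.from_matrix(np.c_[x,y,z]).as_quat()
def wshot(n):
    p=np.array(r.current_tool_pos());q=np.array(r.current_ee_rot())
    im=optics.get_image('wrist'); im['p']=p;im['q']=q; np.save(f'pics/{n}.npy',im,allow_pickle=True)
    cv2.imwrite(f'pics/{n}.png',im['pixels'][...,::-1]); return im
def wray(im,u,v):
    a=(np.asarray(u,float)-im['cx'])/im['fx'];b=(np.asarray(v,float)-im['cy'])/im['fy'];th=np.hypot(a,b);s=np.where(th>1e-9,np.sin(th)/np.maximum(th,1e-9),1)
    d=np.stack([a*s,b*s,np.cos(th)],-1); M=np.array(im['mount']);W=R.from_quat(im['q']).as_matrix()
    return W@M[:3,3]+im['p'], d@(W@M[:3,:3]).T
def wplane(im,u,v,z):
    o,d=wray(im,u,v); return o+d*((z-o[2])/d[...,2])[...,None]
def wproj(im,X):
    M=np.array(im['mount']);W=R.from_quat(im['q']).as_matrix()
    c=((np.asarray(X)-im['p'])@W-M[:3,3])@M[:3,:3]; th=np.arctan2(np.hypot(c[...,0],c[...,1]),c[...,2]);ph=np.arctan2(c[...,1],c[...,0])
    return np.stack([im['cx']+im['fx']*th*np.cos(ph),im['cy']+im['fy']*th*np.sin(ph)],-1)
E
python3 - <<'E'
from h import *
for s in(1,-1):
  for p,psi in(((.458,.033,.22),0.),((.56,-.026,.24),-.16),((.625,-.026,.1),-.16)):
    q=r.inverse_kinematics(p,quat(psi,s)); print(s,p,None if q is None else np.round(q,2))
s=np.load('pics/top.npy',allow_pickle=True).item()
P=cloud(s);px=s['pixels'].astype(int)
hsv=cv2.cvtColor(s['pixels'],cv2.COLOR_RGB2HSV)
m=np.zeros((400,640),bool);m[180:212,245:325]=1
m&=(P[...,2]>.088)&(s['depth']>0)
Q=P[m];a=Q[Q[:,1]>.085];b=Q[Q[:,1]<.075];print(len(a),a.mean(0),len(b),b.mean(0),np.arctan2(*(a.mean(0)-b.mean(0))[:2]))
q=quat(0.,1); r.move_to([.458,.033,.23],q)
im=wshot('w1');print(im['fx'],im['cx'],im['cy'],np.round(np.array(im['mount']),3).tolist(),im['p'])
E
```

```text
1 (0.458, 0.033, 0.22) [-0.03  0.23  1.91 -0.    1.   -0.03]
1 (0.56, -0.026, 0.24) [-0.13  0.38  1.64 -0.    1.12  0.03]
1 (0.625, -0.026, 0.1) [-0.12  0.67  1.56 -0.    0.92  0.04]
-1 (0.458, 0.033, 0.22) None
-1 (0.56, -0.026, 0.24) None
-1 (0.625, -0.026, 0.1) None
103 [0.45083909 0.12309474 0.09574688] 95 [0.45798322 0.03324678 0.09537374] -0.07934663996460256
309.70691628693146 320.23374738820445 203.58510789377115 [[0.0, -0.958, -0.288, 0.074], [1.0, -0.001, 0.002, -0.0], [-0.002, -0.288, 0.958, -0.122], [0.0, 0.0, 0.0, 1.0]] [0.45806866 0.03359372 0.23005474]
```

View pics/w1.png

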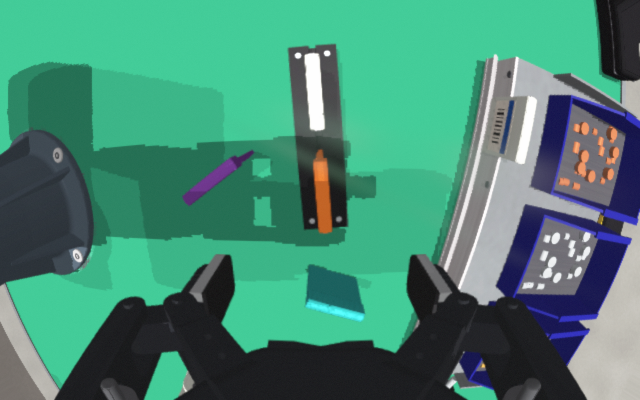

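The wrist view shows orange at (323,195), the white spare at (315,90), teal at (335,295), and the rail to the right with its end holder at (515,130). Next I'll get orange's position from this view, compare it with the top camera, and grasp.

Run:
```python
from h import *
im=np.load('pics/w1.npy',allow_pickle=True).item()
hsv=cv2.cvtColor(im['pixels'],cv2.COLOR_RGB2HSV)
def rect(m,z):
    v,u=np.nonzero(m);P=wplane(im,u,v,z)[:,:2]
    return cv2.minAreaRect((P*1000).astype(np.float32)),len(u)
m=np.zeros((400,640),bool);m[140:240,300:345]=1
o=m&(hsv[...,0]>5)&(hsv[...,0]<25)&(hsv[...,1]>140)
print('V pct',np.percentile(hsv[...,2][o],[10,30,50,70,90]))
d=im['depth'];v,u=np.nonzero(o)
for lo in (170,200,215):print(lo,rect(o&(hsv[...,2]>lo),.096))
# depth based: world points of orange
o_,dr=wray(im,u,v);M=np.array(im['mount']);W=R.from_quat(im['q']).as_matrix()
fw=(W@M[:3,:3])[:,2];P=o_+dr*(d[v,u]/(dr@fw))[:,None]
k=(P[:,2]>.092)&(d[v,u]>0);print('depth top',k.sum(),P[k].mean(0),cv2.minAreaRect((P[k][:,:2]*1000).astype(np.float32)),np.percentile(P[:,2],[5,50,95]))
m[:]=0;m[45:135,300:330]=1;w=m&(im['pixels'].min(2)>225)
print('white',rect(w,.096))
```

```text
V pct [135.  186.  194.  195.  229.4]
170 (((460.2286376953125, 36.04545211791992), (11.084182739257812, 63.86625289916992), 3.6727988719940186), 889)
200 (((458.5715637207031, 58.73943328857422), (10.230436325073242, 16.839040756225586), 4.919731616973877), 242)
215 (((458.7041320800781, 59.11256790161133), (9.285404205322266, 15.389949798583984), 0.04783245921134949), 212)
depth top 992 [0.460242   0.03739632 0.09681567] ((460.4089050292969, 36.414581298828125), (12.399967193603516, 64.20079040527344), 4.760135650634766) [0.02636463 0.09670743 0.09795238]
white (((457.3899841308594, 126.52751159667969), (23.688831329345703, 64.25790405273438), 6.888667583465576), 1067)
```

Run:
```python
from h import *
r.set_gripper(.5,20)
x,y=.4593,.0350
r.move_to([x,y,.16],quat(.081)); r.move_linear([x,y,.089],vel=.06); r.sleep(.2)
f0=np.array(r.current_contact_force());print('f0',f0,r.current_tool_pos())
for o in(.25,.2,.18,.165,.15):
    r.set_gripper(o,20);r.sleep(.1); f=np.array(r.current_contact_force())-f0
    print(o,r.current_opening(),np.round(f,2),r.current_t())
    if np.linalg.norm(f[:2])>4: break
```

```text
f0 [ 0.53935028  0.66999739 -0.10674677] [0.45943876 0.0349877  0.08923775]
0.25 0.2512573113770751 [-0.83 -1.27 -0.14] 4.9
0.2 0.19697935104669684 [-0.44 -0.67  0.51] 5.225
0.18 0.18417458452574784 [-0.52 -0.67  0.02] 5.5417
0.165 0.1616929334696762 [-1.51 -0.62 -0.54] 5.8583
0.15 0.14849063103985763 [-0.6  -0.17  0.2 ] 6.175
```

Run:
```python
from h import *
r.set_gripper(0.,22);r.sleep(.2);print(r.current_opening(),np.round(r.current_contact_force(),2))
p=np.array(r.current_tool_pos()); r.move_linear([.4593,.035,p[2]+.01],vel=.03);print(np.round(r.current_contact_force(),2))
r.move_linear([.4593,.035,.2],vel=.1);r.sleep(.3);print(np.round(r.current_contact_force(),2),r.current_opening(),r.current_t())
r.move_to([.575,-.055,.23],quat(-.16));r.sleep(.3)
im=wshot('w2');print(im['p'],r.current_t(),r.current_contact_force())
```

```text
0.13717116029435503 [ 0.17 -0.24  1.22]
[-0.41 -0.02 -0.72]
[-0.08  0.01 -0.62] 0.13685095565467664 8.5333
[ 0.57463877 -0.054429    0.23008897] 9.5333 [ 0.61786106 -0.54923995  0.07741815]
```

View pics/w2.png

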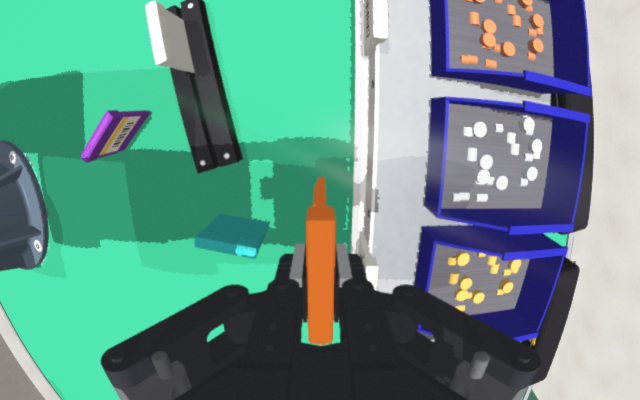

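The holder is in hand, with the rib at (320,275) and its foot end at (320,180). The rail runs vertically near column 372, with the lip at about 357 and the glued left holder at (377,20). Next I'll take the rail profile and the holder-in-hand pose from wrist depth.

```bash
cat >> h.py <<'E'
def wcloud(im):
    v,u=np.mgrid[:400,:640];o,d=wray(im,u,v);M=np.array(im['mount']);W=R.from_quat(im['q']).as_matrix()
    return o+d*(im['depth']/(d@(W@M[:3,2])))[...,None]
E
python3 - <<'E'
from h import *
im=np.load('pics/w2.npy',allow_pickle=True).item();P=wcloud(im)
W=R.from_quat(im['q']).as_matrix();hsv=cv2.cvtColor(im['pixels'],cv2.COLOR_RGB2HSV)
# holder in tool frame
m=np.zeros((400,640),bool);m[160:350,295:345]=1
o=m&(hsv[...,0]>5)&(hsv[...,0]<25)&(hsv[...,1]>140)&(im['depth']>0)
L=(P[o]-im['p'])@W
print('tool z pct',np.percentile(L[:,2],[2,50,98]))
for a,b in((-.03,-.005),(.03,.05),(.05,.07),(.07,.09)):
    k=(L[:,2]>a)&(L[:,2]<b)
    if k.sum()>5: print(a,k.sum(),'mean',L[k].mean(0),'x',np.percentile(L[k,0],[1,99]),'y',np.percentile(L[k,1],[2,98]))
k=L[:,2]<0;print('rib rect',cv2.minAreaRect((L[k][:,:2]*1000).astype(np.float32)))
# rail step edges row by row, from depth
pts=[];lip=[]
for v in range(45,232,3):
    row=P[v,335:420];z=row[:,2];ok=im['depth'][v,335:420]>0
    i=np.nonzero(ok&(z>.052)&(z<.07))[0]
    if len(i): pts.append(row[i[0]])
    j=np.nonzero(ok&(z>.034)&(z<.046))[0]
    if len(j): lip.append(row[j[0]])
for n,a in(('wall',np.array(pts)),('lip',np.array(lip))):
    l=cv2.fitLine((a[:,:2]*1000).astype(np.float32),cv2.DIST_HUBER,0,.01,.01).ravel();s=np.sign(l[1])
    print(n,len(a),a.mean(0),'yaw',np.arctan2(-l[0]*s,l[1]*s),'pt',l[2:])
v=150
print(np.round(np.c_[np.arange(345,385),P[v,345:385]],4)[::1].tolist())
c=im['pixels'][0:230,330:430,::-1];cv2.imwrite('pics/w2c.png',cv2.resize(np.rot90(c),None,fx=3.4,fy=3.4,interpolation=cv2.INTER_CUBIC))
E
```

```text
tool z pct [-0.00914984 -0.00767116  0.05090142]
-0.03 3451 mean [ 5.51345383e-03 -1.29360454e-05 -7.80736500e-03] x [-0.02926746  0.03286211] y [-0.00564448  0.00567523]
0.03 102 mean [ 0.0329457  -0.00016413  0.03856364] x [0.03233889 0.03334683] y [-0.00306573  0.00256397]
0.05 63 mean [3.28553071e-02 6.49391125e-05 5.91288649e-02] x [0.03250628 0.03335927] y [-0.00273142  0.00249501]
0.07 9 mean [0.03276033 0.00047251 0.07297712] x [0.03242526 0.03320225] y [-0.00113487  0.00185146]
rib rect ((1.211782455444336, 0.06167316436767578), (64.56035614013672, 12.377769470214844), 0.9283572435379028)
wall 63 [ 0.63249374 -0.01304784  0.05541209] yaw -0.16629669 pt [632.1923   -16.279816]
lip 63 [ 0.61688458 -0.0121895   0.04061449] yaw -0.16667566 pt [615.613   -19.23148]
[[345.0, 0.608, -0.0272, 0.0011], [346.0, 0.6091, -0.0272, 0.0022], [347.0, 0.6103, -0.0274, 0.0016], [348.0, 0.6115, -0.0278, 0.0003], [349.0, 0.6126, -0.0279, 0.0009], [350.0, 0.6136, -0.028, 0.0016], [351.0, 0.6149, -0.0284, -0.0004], [352.0, 0.616, -0.0285, 0.0004], [353.0, 0.5861, 0.0184, 0.3516], [354.0, 0.6147, 
[... 326 characters left out ...]
, 0.627, -0.0274, 0.0221], [365.0, 0.6281, -0.0276, 0.0218], [366.0, 0.6293, -0.0279, 0.0213], [367.0, 0.6301, -0.0277, 0.0235], [368.0, 0.6313, -0.028, 0.0221], [369.0, 0.631, -0.0268, 0.0321], [370.0, 0.631, -0.0259, 0.0398], [371.0, 0.631, -0.0251, 0.0462], [372.0, 0.6309, -0.0242, 0.0535], [373.0, 0.6309, -0.0234, 0.0599], [374.0, 0.6316, -0.0233, 0.0618], [375.0, 0.6328, -0.0236, 0.0606], [376.0, 0.6338, -0.0238, 0.0603], [377.0, 0.6346, -0.0238, 0.0612], [378.0, 0.6355, -0.0239, 0.0613], [379.0, 0.6365, -0.024, 0.0614], [380.0, 0.6374, -0.0241, 0.0617], [381.0, 0.6384, -0.0243, 0.0614], [382.0, 0.6398, -0.0248, 0.059], [383.0, 0.6404, -0.0246, 0.0611], [384.0, 0.6412, -0.0245, 0.0622]]
```

View pics/w2c.png

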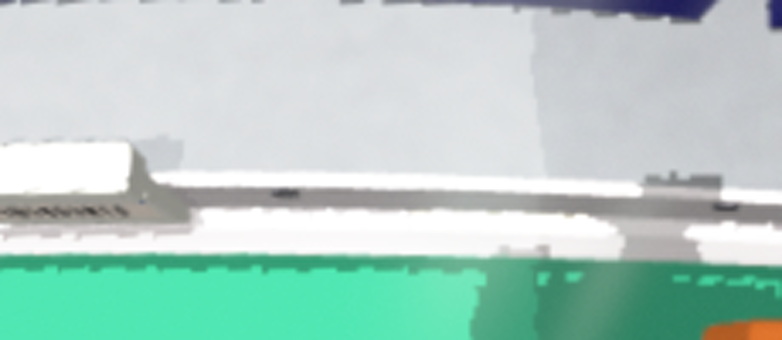

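The wrist depth gives the wall face at x=0.631 near y=-0.0255 and tape height 0.0215 (expected 0.021). Rail yaw is about -0.165. The holder sits centred and upright in the jaws, 1.2 mm towards +y. Next I'll find the tape's middle along the rail from the slot heights and the left holder's end.

Run:
```python
from h import *
im=np.load('pics/w2.npy',allow_pickle=True).item();P=wcloud(im)
yaw=-.165;c,s=np.cos(yaw),np.sin(yaw);O=np.array([.631,-.0255])
D=P[...,:2]-O;X=D[...,0]*c+D[...,1]*s;Y=-D[...,0]*s+D[...,1]*c;Z=P[...,2];ok=im['depth']>0
k=ok&(X>-.0065)&(X<-.0015)&(Z<.05)&(Z>.0)
for y in np.arange(-.06,.09,.004):
    q=k&(abs(Y-y)<.002)
    if q.sum(): print(round(y,3),q.sum(),np.round(np.percentile(Z[q],[10,50,90]),4),im['pixels'][q].mean(0).round())
w=ok&(X>-.02)&(X<.012)&(Z>.07)&(Y>.05)&(Y<.2);print('left holder',w.sum(),np.percentile(Y[w],[0,1,5,99]),np.median(X[w&(Z>.095)]))
q=ok&(Z>.03)&(Z<.055)&(abs(X)<.004)&(Y<.09)
for a,b in((-.05,-.01),(-.01,.03),(.03,.09)):
    t=q&(Y>a)&(Y<b);print('wall X',t.sum(),np.median(X[t]) if t.sum() else 0)
```

```text
-0.06 9 [0.0161 0.0169 0.0177] [205. 200. 201.]
-0.056 11 [0.0167 0.0172 0.0179] [198. 193. 194.]
-0.052 10 [0.0165 0.0171 0.0173] [198. 194. 194.]
-0.048 10 [0.0163 0.0165 0.0173] [198. 195. 195.]
-0.044 12 [0.0164 0.0172 0.0177] [198. 195. 194.]
-0.04 13 [0.0161 0.0172 0.0176] [203. 201. 200.]
-0.036 12 [0.0163 0.0169 0.0175] [235. 233. 233.]
-0.032 11 [0.0163 0.0167 0.0176] [253. 252. 252.]
-0.028 8 [0.0171 0.0196 0.0223] [255. 255. 255.]
-0.024 16 [0.0211 0.0221 0.0228] [255. 255. 254.]
-0.02 13 [0.0213 0.022  0.0229] [254. 254. 253.]
-0.016 15 [0.0211 0.0221 0.0228] [255. 255. 255.]
-0.012 16 [0.0212 0.0218 0.0225] [255. 255. 255.]
-0.008 13 [0.0216 0.0221 0.0229] [255. 255. 255.]
-0.004 16 [0.0213 0.0221 0.0231] [255. 255. 255.]
0.0 15 [0.0211 0.0223 0.0227] [255. 255. 255.]
0.004 12 [0.0214 0.0221 0.0226] [254. 254. 254.]
0.008 16 [0.021  0.0219 0.0226] [255. 255. 255.]
0.012 20 [0.0214 0.0222 0.023 ] [255. 255. 255.]
0.016 20 [0.0207 0.0219 0.0226] [255. 255. 255.]
0.02 15 [0.0214 0.0219 0.0228] [255. 255. 255.]
0.024 19 [0.0214 0.022  0.0226] [255. 255. 255.]
0.028 16 [0.021
[... 251 characters left out ...]
8 0.018 ] [255. 255. 255.]
0.052 16 [0.0162 0.0169 0.0179] [255. 254. 254.]
0.056 11 [0.0158 0.0172 0.0175] [255. 255. 255.]
0.06 10 [0.0165 0.017  0.0174] [254. 254. 254.]
0.064 16 [0.0162 0.0173 0.0181] [255. 255. 255.]
0.068 13 [0.0162 0.0174 0.0186] [255. 255. 255.]
0.072 15 [0.0156 0.0167 0.0173] [255. 255. 255.]
0.076 15 [0.0161 0.0166 0.018 ] [255. 255. 255.]
0.08 12 [0.0159 0.0168 0.0177] [255. 255. 255.]
0.084 12 [0.0167 0.017  0.0179] [255. 255. 255.]
0.088 11 [0.0155 0.0166 0.0177] [255. 255. 255.]
left holder 794 [0.09882382 0.09916038 0.09944198 0.13414895] -0.004859075899071953
wall X 128 -6.095269498952445e-05
wall X 149 3.173234086934016e-05
wall X 223 -0.00013622459295568878
```

Both cues agree: the tape spans Y -28 to +30 mm, so its middle is at about +1 mm, and the left holder's end also gives +0.9 mm. I'm inserting under force watch now.

```bash
cat >> h.py <<'E'
yaw=-.165;c_,s_=np.cos(yaw),np.sin(yaw)
def tgt(X,Y,z): return [.631+X*c_-Y*s_, -.0255+X*s_+Y*c_, z]
E
python3 - <<'E'
from h import *
X,Y=-.004,-.0002
r.move_to(tgt(X,Y,.15),quat(yaw));r.sleep(.4)
f0=np.mean([(r.sleep(.03),r.current_contact_force())[1] for _ in range(10)],0);np.save('f0.npy',f0)
print('f0',f0,r.current_tool_pos())
r.move_linear(tgt(X,Y,.118),vel=.08)
for z in np.arange(.116,.1009,-.002):
    r.move_linear(tgt(X,Y,z),vel=.02);r.sleep(.05)
    f=np.array(r.current_contact_force())-f0;print(round(z,4),np.round(f,2),np.round(r.current_tool_pos(),4))
    if np.linalg.norm(f)>5: break
print(r.current_t());im=wshot('w3')
E
```

```text
f0 [-0.04359878  0.0569592  -0.72578056] [ 0.62700968 -0.02503386  0.1499871 ]
0.116 [0.43 1.02 0.26] [ 0.6271 -0.0251  0.1162]
0.114 [0.81 0.14 0.02] [ 0.627 -0.025  0.114]
0.112 [ 0.22 -0.14  0.49] [ 0.627  -0.025   0.1119]
0.11 [0.19 0.42 0.06] [ 0.627  -0.025   0.1099]
0.108 [-0.09  0.    0.34] [ 0.627  -0.025   0.1079]
0.106 [ 0.3  -0.2   0.25] [ 0.627  -0.025   0.1059]
0.104 [-0.39 -0.97 -0.04] [ 0.627  -0.025   0.1039]
0.102 [-0.36  0.22  0.32] [ 0.627  -0.0251  0.102 ]
13.7
```

View pics/w3.png

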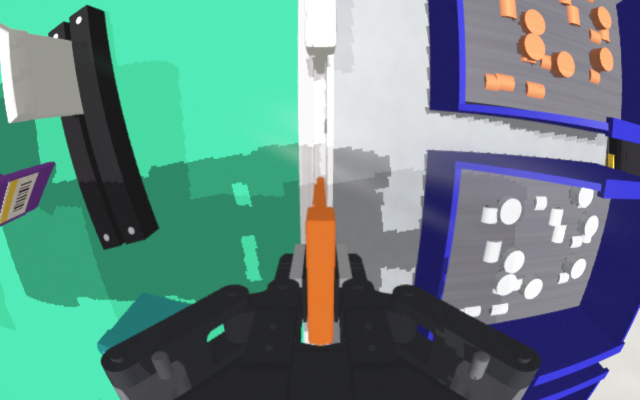

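The foot (320,180) goes down into the slot between lip and wall, in line with the glued white holder at (320,25), and nothing has touched yet. Now I'll press in small steps to about 10 N.

Run:
```python
from h import *
f0=np.load('f0.npy');X,Y=-.004,-.0002;z=.1015
while z>.0935:
    r.move_linear(tgt(X,Y,z),vel=.01);r.sleep(.1)
    f=np.mean([(r.sleep(.02),r.current_contact_force())[1] for _ in range(6)],0)-f0
    print(round(z,4),np.round(f,2),np.round(r.current_tool_pos(),4))
    if f[2]>9.3 or np.hypot(*f[:2])>8: break
    z-=.0005 if f[2]<7.5 else .00025
r.sleep(.5)
f=np.mean([(r.sleep(.03),r.current_contact_force())[1] for _ in range(15)],0)-f0
print('settled',f,r.current_tool_pos(),r.current_torque(),r.current_opening(),r.current_t())
im=wshot('w4');P=wcloud(im);W=R.from_quat(im['q']).as_matrix();hsv=cv2.cvtColor(im['pixels'],cv2.COLOR_RGB2HSV)
m=np.zeros((400,640),bool);m[160:350,295:345]=1
o=m&(hsv[...,0]>5)&(hsv[...,0]<25)&(hsv[...,1]>140)&(im['depth']>0);L=(P[o]-im['p'])@W
k=L[:,2]<0.01;print('rib',L[k].mean(0),np.percentile(L[k],[1,99],axis=0))
k=L[:,2]>.02;print('plate end',k.sum(),L[k].mean(0),np.percentile(L[k][:,2],99))
```

```text
0.1015 [-0.32 -0.29  0.07] [ 0.627  -0.025   0.1015]
0.101 [-0.2  -0.06  0.29] [ 0.627  -0.0251  0.101 ]
0.1005 [ 0.01  0.28 -0.01] [ 0.627  -0.025   0.1005]
0.1 [ 0.23 -0.03  0.24] [ 0.627 -0.025  0.1  ]
0.0995 [0.11 0.22 0.34] [ 0.627  -0.025   0.0995]
0.099 [-0.18 -0.02  0.27] [ 0.627  -0.0251  0.099 ]
0.0985 [-0.08  0.05  1.42] [ 0.6271 -0.025   0.0986]
0.098 [-0.07  0.11  2.97] [ 0.6271 -0.025   0.0981]
0.0975 [-0.35  0.09  4.69] [ 0.6271 -0.025   0.0976]
0.097 [-0.76  0.14  6.24] [ 0.6271 -0.0251  0.0972]
0.0965 [-1.32  0.41  7.9 ] [ 0.6272 -0.025   0.0969]
0.0963 [-1.1   0.15  8.41] [ 0.6272 -0.025   0.0967]
0.096 [-1.52  0.25  8.88] [ 0.6272 -0.025   0.0965]
0.0958 [-1.73 -0.04 10.21] [ 0.6272 -0.0251  0.0963]
settled [-1.55810704  0.38372224 10.13219875] [ 0.6272403  -0.02507314  0.09631349] [0.03158338 0.34684865 0.01049348] 0.13507451377472574 21.05
rib [ 7.58510610e-03  3.82194898e-05 -7.21467770e-03] [[-0.02941636 -0.00573689 -0.00963883]
 [ 0.03317811  0.00588532  0.00792654]]
plate end 224 [ 0.03135624 -0.00018244  0.04086492] 0.07344651806408635
```

```bash
python3 -c "
from h import *
print(np.array(r.current_contact_force())-np.load('f0.npy'),r.current_t()); r.hand_in()"
```

```text
[-1.57886127  0.56962316  9.71209467] 21.1
the job is handed in; nothing more can be done
```

I lifted the orange holder out of the stand and lowered its foot behind the lip at the middle, empty place. I pressed it onto the tape and handed it in at 21.1 s, still gripped at 22 N.

**Last checks:**
- **Press:** the downward force was steady at about 10 N (9.7–10.2). The wrist moved about 2.6 mm after first contact, which matches half the tape's thickness, so the holder does not appear to have slipped in the fingers.
- **Position:** by the camera measurements the holder is within about 1 mm of the tape's middle along the rail. It is upright to about 0.01 rad, and the card faces outwards as before.
- **Sideways push:** there was a small steady sideways force of about 1.6 N towards the robot, which I left alone.
- **Bystanders:** I felt no unexpected contact on the way, but I took no final picture to check that everything else stayed put.

**Disagreement:** the top and wrist cameras differed by 2–3 mm, about the stated calibration error. I placed the holder using the wrist view, because it showed both the holder and the rail.

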